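# Lay out the bench for making up a standard solution

### The job

Lay out the bench mat for making up a solution: stand the beaker on the middle of the stirrer's plate and close it with its cover, stand the calibration weight on the middle of the balance pan, and stand the flask on the mat midway between stirrer and balance. Lay the cuvette case flat on the mat straight in front of the flask (on the robot's side), centred on it, its long side parallel to the mat's front edge, with a gap of about 3 cm between case and flask. Leave the mortar and the wash bottle where they stand and do not tip over the beaker or the flask.

Things in the scene. Friction and masses are not known exactly. Their poses are not given: they have to be found in the camera images.
- mat: Black rubber bench mat, fixed, 270 (x) x 420 (y) mm, 3 mm thick. Origin: centre of its underside, on the bench. Its -x edge is the front edge (robot's side); turned by up to 12 degrees. Stirrer and balance stand fixed on it, origins on its y axis 140 mm either side of its centre, which is thus the midpoint between them; either may be on the left.
- stirrer: Slim magnetic stirrer, fixed: grey box 130 (x) x 120 (y) mm, 40 mm high, with a round steel plate 100 mm in diameter centred on it, plate top 50 mm above the origin. Origin: centre of its underside, 3 mm above the bench. Front, with a black knob, at -x; turned by up to 9 degrees relative to the mat.
- balance: Flat laboratory balance, fixed: white box 170 (x) x 120 (y) mm, 36 mm high, black display at its front (-x). Round aluminium pan of 96 mm diameter, its centre 30 mm from the origin towards own +x, pan top 46 mm above the origin; the pan does not move. Origin: centre of its underside, 3 mm above the bench. Turned by up to 9 degrees relative to the mat.
- beaker: Empty pale plastic beaker, straight, loose: outside diameter 60 mm, height 80 mm, wall 3 mm, floor 4 mm, a small lip at the rim (+y, protrudes 6 mm) and black graduation lines. Origin: centre of its underside, z up. About 70 g.
- cover: White porcelain beaker cover, loose, about 60 g: disc 72 mm diameter; below it a tapered spigot (40 to 32 mm diameter) that drops into the beaker's mouth; on top a round knob 20 mm in diameter. Origin: centre of the spigot's foot, z up; spigot z 0 to 6 mm, disc 6 to 11, knob 11 to 36. Stands on its spigot at the start. Closed, its disc rests on the rim, its origin 74 mm above the beaker's.
- weight: Steel calibration weight, loose: cylinder of 36 mm diameter and 40 mm height, on it a neck of 16 mm diameter and a button of 24 mm diameter, 57 mm high overall. Origin: centre of its underside, z up. About 300 g.
- flask: Empty amber glass volumetric flask with a white stopper, loose: round bulb of 62 mm largest diameter (at 28 mm height), flat foot of 46 mm diameter, neck of 16 mm diameter from 70 to 140 mm height, rim of 21 mm diameter to 146 mm, stopper of 17 mm diameter to 160 mm. Origin: centre of its underside, z up. About 110 g.
- case: Closed blue plastic cuvette case, loose, solid to handle: 45 (x) x 95 (y) x 30 (z) mm, a white label on top, long side along its y. Origin: centre of its underside, z up. About 120 g. The required 3 cm gap to the flask's bulb puts its centre 83 mm from the flask's axis.
- mortar: Bystander: white porcelain mortar (open bowl), loose, 80 mm diameter at the rim, 48 mm high. Origin: centre of its underside. To be left alone.
- wash_bottle: Bystander: white plastic wash bottle with red cap and bent spout, loose, 64 mm diameter, 165 mm high, behind the work. Origin: centre of its underside. To be left alone.
There are look-alikes about, which are no part of the job. Leave any brown look-alike of the beaker alone.

How it is judged:
At the end, for the whole second after the job is handed in: All upright, seated, at rest: beaker within 15 mm of plate centre; cover within 10 mm of beaker axis; weight within 13 mm (each axis) of pan centre; flask within 15 mm of mat centre; case on robot side, 68-98 mm from flask axis, within 15 mm of mat midline, 0.2 rad of front edge (horizontal distance between beaker and stirrer below 0.015 m and z of beaker in the frame of stirrer between 0.046 and 0.054 m and angle between each of beaker, cover, weight, flask, case's own z axis and vertical below 0.08 rad and horizontal distance between cover and beaker below 0.01 m and z of cover in the frame of beaker between 0.071 and 0.077 m and x of weight in the frame of balance between 0.017 and 0.043 m and y of weight in the frame of balance between -0.013 and 0.013 m and z of weight in the frame of balance between 0.042 and 0.05 m and horizontal distance between flask and mat below 0.015 m and z of flask in the frame of mat between -0.001 and 0.007 m and horizontal distance between case and flask between 0.0685 and 0.0985 m and y of case in the frame of mat between -0.015 and 0.015 m and x of case in the frame of mat below -0.04 m and z of case in the frame of mat between -0.001 and 0.007 m and angle between the y axis of case and the y axis of mat, either way round below 0.2 rad and linear speed of each of beaker, cover, weight, flask, case below 0.02 m/s); the robot touches nothing.
It fails at once if the mortar is shifted by more than 20 mm (distance of mortar from where it was at the start of the episode above 0.02 m).
It fails at once if the wash bottle is shifted by more than 20 mm (distance of wash_bottle from where it was at the start of the episode above 0.02 m).
It fails at once if the beaker or the flask is tipped over (tilted more than 0.9 rad) (angle between any of beaker, flask's own z axis and vertical above 0.9 rad).
It also fails if it takes over 133 s, if anything falls off the work surface, if the arm or the gripper's body presses on something with over 40 N, if the wrist force passes 120 N, or if a joint passes its speed limit or range.

### The arm

A 7-joint arm with a two-finger parallel gripper is mounted at the origin on the work surface. World frame = base frame: x ahead of the robot, y to its left, z up, the work surface at z = 0. Lengths are in m, angles in rad, forces in N, time in s.
With the tool pointing down it reaches from about 0.375 to 0.925 m from the base axis. Payload 3.1 kg.
Tool frame: the origin (TCP) lies between the finger pads; the fingertips stand 19 mm ahead of it and the grasp point (between the pads) is the TCP; z points along the fingers, y is the line along which they close (so a half turn about z gives the same grasp; the last joint's range is limited). The gripper opens to 85 mm and grips with 20 to 120 N. Pads are 22 mm wide; open, the fingers measure 114 mm over their backs; the gripper's body (76 mm by 85 mm) begins 54 mm behind the grasp point. The pads swing forward as they close: fully open they stand 13 mm farther back than shut.
Start: joints at [1.225, 0.383, 0.044, 1.598, -0.018, 1.161, -0.05], TCP at [0.159, -0.63, 0.25] pointing down, gripper open.
Joint ranges: [-2.61, 2.61], [-0.41, 2.15], [-1.48, 1.57], [0, 2.5], [-1.57, 4.71], [0.05, 1.97], [-2.85, 2.85]. Speed limits (rad/s): [2.79, 2.79, 3.14, 3.14, 3.14, 3.14, 3.14].

### API

Orientations are given as a unit quaternion [x, y, z, w].
In Python, from bench import move_ptp, movel, move_j, move_gripper, pause, inverse_kinematics, read_camera, camera_params, MotionError, sign_off, look_for, tip_of, read_time_s, read_qpos, read_joint_vel, read_effort, read_eef_pos, read_tcp_rot, read_ft_force, read_ft_torque, read_finger_gap, read_grasp_force gives the robot as it stands. Calls block until the motion is done:
- move_ptp(position, orientation): joint-space move of the TCP to a pose.
- movel(position, orientation=None, speed=0.15): straight line of the TCP; orientation=None keeps the orientation; speed is the mean speed in m/s.
- move_j(angles): joint-space move.
- move_gripper(opening, effort=None): finger opening in m; effort is the grip in N (None keeps the last); returns when the fingers have stopped.
- pause(seconds).
- inverse_kinematics(position, orientation): joint angles nearest the present ones, or None.
- read_camera(name): name is "scene" or "top" or "wrist"; returns the picture (420x560x3 uint8, red, green, blue); there is no depth.
- camera_params(name): a dict with "K" (3x3 intrinsics, pixels), "camera_from_world" (4x4, takes a point from world to camera coordinates). Camera axes: x right, y down, z forward; pixel columns grow to the right and rows downward; lengths in m; the calibration is good to about 2 mm. The wrist camera is an equidistant fisheye: a pixel r from the principal point sees the ray r / f radians off the axis. A picture is of the moment at which its call begins: read the wrist's pose just before it. camera_params takes no time and is no camera call; for the wrist camera it gives the pose at the moment of the call.
A pose or a line that the arm cannot do raises MotionError and nothing moves.
- sign_off(): hands the job in; it is judged then, once.
Trained networks look in the newest picture that a camera, given by its name, has taken for a name from the list of things; names that differ only in an ending like _2 or _b are one class to them, and where a whole thing is asked for, a point or a joint stands for the part that bears it (a point fixed in the world has none). Each returns a list of dicts, best first, with "confidence" (0 to 1); they miss things now and then, are a little off and sometimes report something else, mostly with a low value. They report only what shows in the picture. A call takes as long as a camera call. They do not tell look-alikes from the thing itself.
- look_for(camera, name): "at" ([column, row] in pixels, amid what is visible of it).
- tip_of(camera, name): "at" ([column, row] in pixels: a listed point, or the origin of a listed thing).
Readings, each from a call of its own:
- read_time_s(): time.
- read_qpos(): joint angles.
- read_joint_vel(): joint speeds.
- read_effort(): joint torques, N m.
- read_eef_pos(): TCP position.
- read_tcp_rot(): TCP orientation.
- read_ft_force(): force on the tool from outside, world axes, zero at the start.
- read_ft_torque(): the same for the moment, N m.
- read_finger_gap(): finger opening in m.
- read_grasp_force(): force on a finger pad.
Only numpy, scipy, OpenCV 4.12 (cv2) and the standard library are available. Lean on these libraries where they do the work, as an engineer would, in place of code of your own. Each camera call takes 0.05 s, during which the arm holds its last target. There are 200 camera calls.

## Working session

There is one attempt and no reset: what is moved stays moved. The work goes in short steps, each a Python script; the robot and the scene stay as the last script left them, time stands still between calls to the robot, and variables do not carry over. Pictures are saved under pics/ and viewed, at most 14 in all, crops included, and the job is handed in when it is done.

```bash
ls; mkdir -p pics; python3 - <<'E'
from bench import *
import cv2,numpy as np
for c in ["top","scene"]:
    im=read_camera(c); cv2.imwrite(f"pics/{c}0.png",cv2.resize(im[:,:,::-1],(800,600),interpolation=cv2.INTER_CUBIC)); cv2.imwrite(f"{c}0_raw.png",im[:,:,::-1])
    p=camera_params(c); print(c,np.round(p["K"],1).tolist(),np.round(p["camera_from_world"],3).tolist())
    for n in "mat stirrer balance beaker cover weight flask case mortar wash_bottle".split():
        print(n,"L",[(np.round(d["at"]).tolist(),round(d["confidence"],2)) for d in look_for(c,n)][:4],"T",[(np.round(d["at"]).tolist(),round(d["confidence"],2)) for d in tip_of(c,n)][:4])
print(read_time_s(),read_tcp_rot())
E
```

```text
pics
top [[424.3, 0.0, 277.3], [0.0, 424.3, 205.7], [0.0, 0.0, 1.0]] [[-0.006, -1.0, 0.002, 0.061], [-0.989, 0.005, -0.151, 0.577], [0.151, -0.002, -0.989, 1.285], [0.0, 0.0, 0.0, 1.0]]
mat L [([301.0, 216.0], 0.78)] T []
stirrer L [([341.0, 217.0], 0.83), ([151.0, 231.0], 0.61)] T [([343.0, 217.0], 0.83)]
balance L [] T [([252.0, 207.0], 0.96)]
beaker L [([111.0, 232.0], 0.87), ([151.0, 231.0], 0.68)] T [([158.0, 235.0], 0.97), ([115.0, 231.0], 0.55)]
cover L [([186.0, 200.0], 0.57), ([253.0, 209.0], 0.55)] T [([189.0, 199.0], 0.72)]
weight L [([186.0, 264.0], 0.62)] T [([187.0, 265.0], 0.48), ([402.0, 198.0], 0.28)]
flask L [([444.0, 224.0], 0.97)] T [([436.0, 226.0], 0.69)]
case L [([407.0, 256.0], 0.75)] T [([409.0, 257.0], 0.93)]
mortar L [([406.0, 195.0], 0.93), ([187.0, 200.0], 0.5)] T [([401.0, 195.0], 0.79)]
wash_bottle L [([216.0, 155.0], 0.56)] T [([217.0, 162.0], 0.89)]
scene [[498.9, 0.0, 274.1], [0.0, 498.9, 211.4], [0.0, 0.0, 1.0]] [[0.88, 0.474, 0.008, -0.539], [0.331, -0.601, -0.728, -0.13], [-0.34, 0.643, -0.686, 1.54], [0.0, 0.0, 0.0, 1.0]]
mat L [([257.0, 240.0], 
[... 166 characters left out ...]
.0], 0.46)] T [([286.0, 205.0], 0.62), ([350.0, 199.0], 0.34)]
beaker L [([328.0, 110.0], 0.67), ([308.0, 129.0], 0.58)] T [([324.0, 123.0], 0.76), ([310.0, 141.0], 0.64)]
cover L [([329.0, 162.0], 0.51), ([132.0, 299.0], 0.27)] T [([326.0, 166.0], 0.51)]
weight L [([267.0, 140.0], 0.67), ([309.0, 129.0], 0.66)] T [([269.0, 148.0], 0.59)]
flask L [([124.0, 346.0], 0.68)] T [([127.0, 358.0], 0.87), ([132.0, 302.0], 0.46)]
case L [([132.0, 301.0], 0.95)] T [([132.0, 303.0], 0.84)]
mortar L [([198.0, 332.0], 0.61)] T [([198.0, 341.0], 0.87), ([286.0, 206.0], 0.59)]
wash_bottle L [([359.0, 182.0], 0.91)] T [([354.0, 199.0], 0.57)]
2.1 [9.92336463e-01 1.23565138e-01 2.40924864e-05 1.04866991e-05]
```

View pics/top0.png

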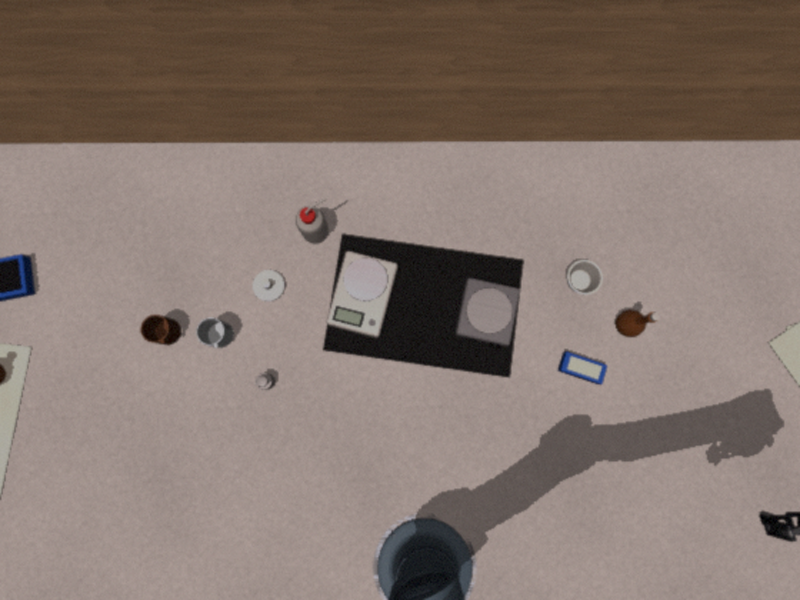

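View pics/scene0.png

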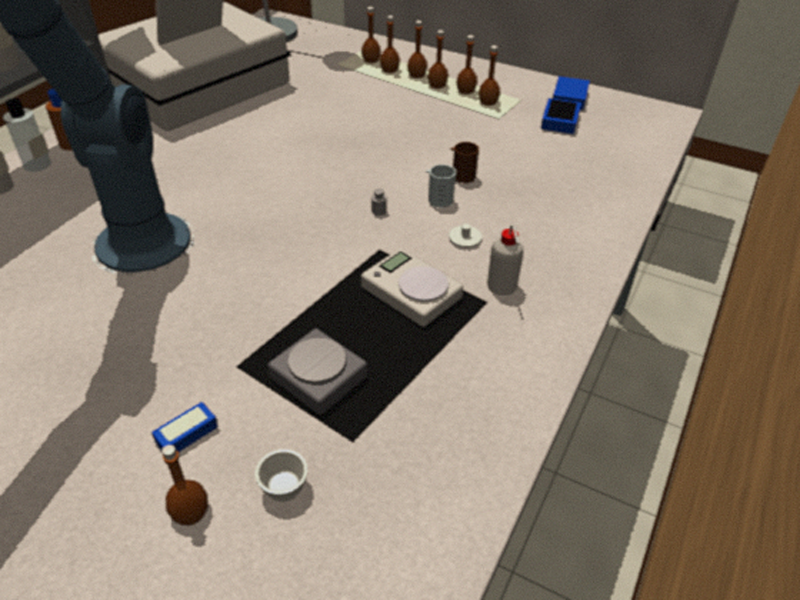

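Beaker candidates in the raw top picture are the pale one at (149,232), which is mine, and the brown one at (112,231), which is not. For the flask I take the lone one at (443,225), not those on the far tray. For the case I take the closed one at (408,257), not the open one at the far left. The balance is on the left (254,207) and the stirrer on the right (342,217).

```bash
cat > h.py <<'E'
from bench import *
import cv2, numpy as np
from scipy.optimize import least_squares
from scipy.spatial.transform import Rotation as R
def ray(p,px,fish):
    K=np.array(p["K"]);T=np.array(p["camera_from_world"])
    d=np.array([(px[0]-K[0,2])/K[0,0],(px[1]-K[1,2])/K[1,1]])
    if fish:
        t=np.linalg.norm(d)+1e-12; v=np.array([*(d/t*np.sin(t)),np.cos(t)])
    else: v=np.array([*d,1.])
    return -T[:3,:3].T@T[:3,3], T[:3,:3].T@v
def onz(p,px,z,fish=False):
    o,v=ray(p,px,fish); return (o+v*(z-o[2])/v[2])[:2]
def proj(p,X,fish=False):
    K=np.array(p["K"]);T=np.array(p["camera_from_world"]); c=T[:3,:3]@np.asarray(X)+T[:3,3]
    d=c[:2]/c[2]
    if fish:
        r=np.linalg.norm(c[:2])+1e-12; d=c[:2]/r*np.arctan2(r,c[2])
    return d*[K[0,0],K[1,1]]+[K[0,2],K[1,2]]
def warp(im,p,cx,cy,half,z,n=600,fish=False):
    "orthophoto of plane z: column = -y, row = -x, n px over 2*half m"
    u=np.zeros((n,n,2),np.float32); s=2*half/n
    K=np.array(p["K"]);T=np.array(p["camera_from_world"])
    c,r=np.meshgrid(np.arange(n),np.arange(n))
    X=np.stack([cx+half-(r+.5)*s,cy+half-(c+.5)*s,np.full((n,n),z)],-1)@T[:3,:3].T+T[:3,3]
    if fish:
        q=np.linalg.norm(X[...,:2],axis=-1)+1e-12; d=X[...,:2]/q[...,None]*np.arctan2(q,X[...,2])[...,None]
    else: d=X[...,:2]/X[...,2:]
    m=(d*[K[0,0],K[1,1]]+[K[0,2],K[1,2]]).astype(np.float32)
    return cv2.remap(im,m[...,0],m[...,1],cv2.INTER_LINEAR)
def down(yaw):
    "tool down, closing line (tool y) at angle yaw to world x, mod pi -> the half turn nearest natural"
    return (R.from_euler('z',yaw+np.pi/2)*R.from_euler('x',np.pi)).as_quat()
E
python3 - <<'E'
from h import *
P={c:camera_params(c) for c in["top","scene"]}
im=cv2.imread("top0_raw.png")
m=(im.max(2)<45).astype(np.uint8); m[:160]=0;m[270:]=0;m[:,:220]=0;m[:,380:]=0
ys,xs=np.nonzero(m); 
W=np.array([onz(P["top"],(a,b),.003) for a,b in zip(xs,ys)],np.float32)
print("mat",cv2.minAreaRect(W))
T={"beaker":((158,235),(310,141)),"cover":((189,199),(326,166)),"weight":((187,265),(269,148)),"flask":((436,226),(127,358)),"case":((409,257),(132,303)),"mortar":((401,195),(198,341)),"wash":((217,162),(354,199)),"stir":((343,217),(223,264)),"bal":((252,207),(286,205)),"brown":((115,231),(324,123))}
for k,(a,b) in T.items(): print(k,onz(P["top"],a,.0).round(3),onz(P["scene"],b,.0).round(3))
print("pan,plate",onz(P["top"],(256,195),.049),onz(P["top"],(343,217),.053))
p=camera_params("wrist");print(np.round(p["K"],1).tolist());Tw=np.array(p["camera_from_world"]);print("wristcam",-Tw[:3,:3].T@Tw[:3,3],Tw[2,:3],read_eef_pos())
print(down(0),[inverse_kinematics([.55,-.44,.3],down(y)) for y in(0,np.pi/2)])
E
```

```text
mat ((0.5601868629455566, -0.004494816064834595), (0.41433748602867126, 0.264453649520874), 81.36310577392578)
beaker [0.491 0.44 ] [0.505 0.452]
cover [0.607 0.344] [0.606 0.354]
weight [0.395 0.345] [0.404 0.351]
flask [ 0.515 -0.452] [ 0.503 -0.463]
case [ 0.417 -0.36 ] [ 0.418 -0.345]
mortar [ 0.617 -0.345] [ 0.613 -0.355]
wash [0.73  0.255] [0.741 0.252]
stir [ 0.546 -0.154] [ 0.541 -0.14 ]
bal [0.58  0.139] [0.579 0.133]
brown [0.505 0.578] [0.502 0.573]
pan,plate [0.61058408 0.12421452] [ 0.53918743 -0.14560423]
[[325.2, 0.0, 276.4], [0.0, 325.2, 207.0], [0.0, 0.0, 1.0]]
wristcam [ 0.22312366 -0.61371434  0.37287176] [-0.25142726 -0.06419735 -0.96574481] [ 0.15943834 -0.63016037  0.25027475]
[7.07106781e-01 7.07106781e-01 4.32978028e-17 4.32978028e-17] [array([ 0.84186584,  0.47605964, -0.32209718,  1.37782388,  0.15064967,
        1.31171667,  0.51465044]), array([ 0.99937009,  0.51445207, -0.55823277,  1.36856792,  0.27139953,
        1.33460674,  2.00718317])]
```

```bash
cat >> h.py <<'E'
def nets(names,p,z={},k=3):
    for n in names:
        for f,t in((look_for,"L"),(tip_of,"T")):
            print(n,t,[(np.round(d["at"]).tolist(),round(d["confidence"],2),onz(p,d["at"],z.get(n,0),True).round(3).tolist()) for d in f("wrist",n)][:k])
E
python3 - <<'E'
from h import *
import json
V=[("r",[.40,-.40,.27]),("m",[.48,0,.33]),("l",[.43,.40,.27])]
N={"r":["flask","case"],"m":["stirrer","balance","mat"],"l":["beaker","cover","weight"]}
out={}
for k,pos in V:
    move_ptp(pos,down(-np.pi/2)); pause(.3)
    p=camera_params("wrist"); im=read_camera("wrist")
    cv2.imwrite(f"w_{k}.png",im[:,:,::-1]); json.dump({a:np.array(b).tolist() for a,b in p.items() if a in("K","camera_from_world")},open(f"w_{k}.json","w"))
    print(k); nets(N[k],p)
print(read_time_s())
ims=[cv2.imread(f"w_{k}.png") for k in"rml"]
cv2.imwrite("pics/w3.png",cv2.resize(np.vstack([np.hstack([ims[0],ims[1]]),np.hstack([ims[2],0*ims[2]])]),(800,600),interpolation=cv2.INTER_AREA))
E
```

```text
r
flask L [([332.0, 78.0], 0.58, [0.52, -0.468])]
flask T [([325.0, 83.0], 0.63, [0.513, -0.459])]
case L [([235.0, 8.0], 0.18, [0.609, -0.351])]
case T [([236.0, 160.0], 0.73, [0.418, -0.352])]
m
stirrer L [([380.0, 129.0], 0.59, [0.539, -0.149])]
stirrer T [([378.0, 132.0], 0.57, [0.534, -0.145])]
balance L []
balance T [([181.0, 98.0], 0.97, [0.584, 0.133])]
mat L [([287.0, 111.0], 0.57, [0.56, -0.015])]
mat T [([279.0, 109.0], 0.6, [0.563, -0.005])]
l
beaker L [([225.0, 122.0], 0.95, [0.497, 0.461]), ([126.0, 121.0], 0.75, [0.505, 0.592])]
beaker T [([146.0, 120.0], 0.86, [0.505, 0.564])]
cover L [([321.0, 33.0], 0.62, [0.608, 0.345])]
cover T [([321.0, 34.0], 0.88, [0.606, 0.345])]
weight L [([323.0, 211.0], 0.84, [0.386, 0.341])]
weight T [([320.0, 207.0], 0.94, [0.391, 0.344])]
8.2417
```

View pics/w3.png

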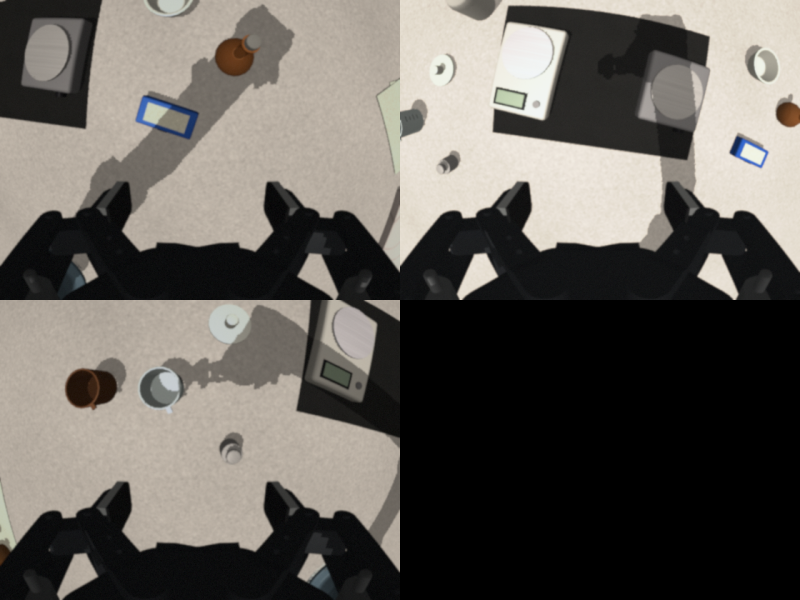

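```bash
cat > meas.py <<'E'
from h import *
import json
S={k:(cv2.imread(f"w_{k}.png"),json.load(open(f"w_{k}.json"))) for k in"rml"}
n=300
def ortho(k,c,half,z): return warp(S[k][0],S[k][1],*c,half,z,n,True)
def w2(c,half,px): s=2*half/n; return np.array([c[0]+half-(px[1]+.5)*s,c[1]+half-(px[0]+.5)*s])
tiles=[]
def circ(name,k,c,z,r,half,sg=None):
    o=ortho(k,c,half,z); g=cv2.cvtColor(o,cv2.COLOR_BGR2GRAY).astype(np.float32); s=2*half/n
    gx=cv2.GaussianBlur(g,(0,0),1.5);G=np.stack([cv2.Sobel(gx,5,1,0),cv2.Sobel(gx,5,0,1)],-1)
    th=np.linspace(0,2*np.pi,120,endpoint=False);u=np.stack([np.cos(th),np.sin(th)],-1)
    best=None
    for rr in np.arange(r-.0015,r+.0016,.0005):
        for cx in np.arange(n*.25,n*.75,1.):
            for cy in np.arange(n*.25,n*.75,1.):
                q=(np.array([cx,cy])+u*rr/s).round().astype(int)
                if q.min()<0 or q.max()>=n: continue
                d=(G[q[:,1],q[:,0]]*u).sum(1); d=np.clip(d,-60,60); v=abs(d.sum()) if sg is None else sg*d.sum()
                if best is None or v>best[0]: best=(v,cx,cy,rr)
    _,cx,cy,rr=best; cv2.circle(o,(int(cx),int(cy)),int(rr/s),(0,0,255),1);cv2.circle(o,(int(cx),int(cy)),2,(0,255,0),-1)
    cv2.putText(o,name,(5,20),0,.6,(0,0,255),2);tiles.append(o);W=w2(c,half,(cx,cy));print(name,W.round(4),round(rr,4),round(v/120,1));return W
def rect(name,k,c,z,half,mask):
    o=ortho(k,c,half,z);m=mask(o).astype(np.uint8);m=cv2.morphologyEx(m,cv2.MORPH_CLOSE,np.ones((9,9)))
    cs=cv2.findContours(m,0,1)[0];a=max(cs,key=cv2.contourArea);h=cv2.convexHull(a);b=cv2.boxPoints(cv2.minAreaRect(h))
    cv2.polylines(o,[b.astype(int)],1,(0,0,255),1);cv2.putText(o,name,(5,20),0,.6,(0,0,255),2);tiles.append(o)
    W=np.array([w2(c,half,q) for q in b]);e=[W[1]-W[0],W[2]-W[1]];l=max(e,key=np.linalg.norm)
    print(name,W.mean(0).round(4),[round(float(np.linalg.norm(x)),4) for x in e],"long side angle deg",round(np.degrees(np.arctan2(l[1],l[0]))%180,2))
rect("mat",'m',(.56,0),.003,.26,lambda o:o.max(2)<70)
blue=lambda o:(o[...,0].astype(int)-o[...,2]>50)|((o.min(2)>185)&(o[...,0]<1))
rect("case",'r',(.42,-.355),.03,.09,blue)
circ("plate",'m',(.535,-.145),.053,.05,.09)
circ("pan",'m',(.61,.13),.049,.048,.09)
circ("plate_r",'r',(.535,-.145),.053,.05,.09)
circ("pan_l",'l',(.61,.13),.049,.048,.09)
circ("cover",'l',(.606,.346),.011,.036,.07)
circ("cover_m",'m',(.606,.346),.011,.036,.07)
circ("knobtop",'l',(.606,.346),.036,.010,.04)
circ("beaker",'l',(.497,.45),.08,.030,.07)
circ("weight",'l',(.397,.347),.057,.012,.04)
circ("flaskTop",'r',(.51,-.457),.160,.0085,.04)
circ("bulb",'r',(.51,-.457),.028,.031,.07)
while len(tiles)%5: tiles.append(tiles[0]*0)
t=np.vstack([np.hstack(tiles[i:i+5]) for i in range(0,len(tiles),5)]);cv2.imwrite("pics/ortho.png",cv2.resize(t,(800,480),interpolation=cv2.INTER_AREA))
E
python3 meas.py
```

```text
mat [ 0.6094 -0.    ] [0.5183, 0.4195] long side angle deg 90.0
case [ 0.4182 -0.351 ] [0.0443, 0.0918] long side angle deg 70.71
plate [ 0.5407 -0.1435] 0.049 1.0
pan [0.6127 0.1273] 0.0485 7.3
plate_r [ 0.5407 -0.1447] 0.049 2.9
pan_l [0.6121 0.1237] 0.0485 0.9
cover [0.6053 0.3458] 0.035 1.3
cover_m [0.6053 0.3444] 0.035 4.7
knobtop [0.5987 0.3488] 0.0095 1.2
beaker [0.4977 0.447 ] 0.0295 1.4
weight [0.4166 0.3445] 0.0135 0.4
flaskTop [ 0.5128 -0.4569] 0.007 3.9
bulb [ 0.514  -0.4582] 0.031 0.4
```

View pics/ortho.png

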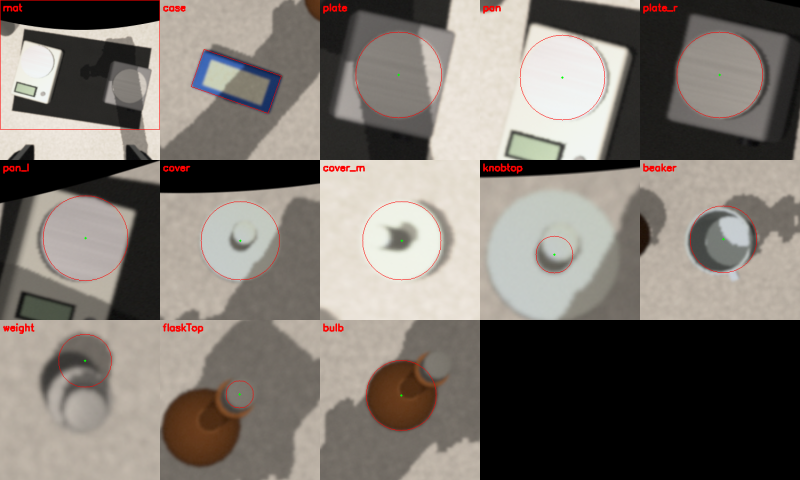

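The mat centre comes from plate and pan: midpoint (.5613,-.005), yaw -8.7°. That agrees with the outline in the top view. The weight's button is at (.393,.3445). I'm starting with the beaker.

```bash
cat >> h.py <<'E'
def pickplace(src,yaw,zg,dst,yaw2,dz,grip,openw=.085,rel=None,zt=.2,drop=.001,wide_after=None):
    q=down(yaw);q2=down(yaw2)
    move_gripper(openw)
    move_ptp([*src,zt],q); movel([*src,zg],speed=.12)
    move_gripper(0,grip); pause(.1); print("gap",read_finger_gap(),"force",read_grasp_force())
    movel([*src,zt],speed=.15); print("gap up",read_finger_gap(),read_ft_force().round(2) if hasattr(read_ft_force(),'round') else read_ft_force())
    move_ptp([*dst,zt],q2); movel([*dst,zg+dz+drop+.02],speed=.15); movel([*dst,zg+dz+drop],speed=.04); pause(.2)
    print("ft down",np.round(read_ft_force(),2),read_eef_pos())
    move_gripper(rel if rel else openw); movel([*dst,zt],speed=.15)
    print("t",read_time_s())
def snap(name,k):
    import json
    p=camera_params("wrist"); im=read_camera("wrist"); cv2.imwrite(f"w_{k}.png",im[:,:,::-1])
    json.dump({a:np.array(b).tolist() for a,b in p.items() if a in("K","camera_from_world")},open(f"w_{k}.json","w"))
E
python3 - <<'E'
from h import *
pickplace((.4977,.447),-np.pi/3,.055,(.5407,-.144),-np.pi/3,.053,30,zt=.22)
move_ptp([.45,-.1,.3],down(-np.pi/2));pause(.2);snap("",'b')
cv2.imwrite("pics/b.png",cv2.imread("w_b.png"))
E
```

```text
gap 0.05917794529088191 force 32.671377123333514
gap up 0.05887457577852553 [ 0.04  0.16 -1.  ]
ft down [-2.75 -0.01  5.54] [ 0.54032191 -0.14413961  0.10908465]
t 17.2
```

View pics/b.png

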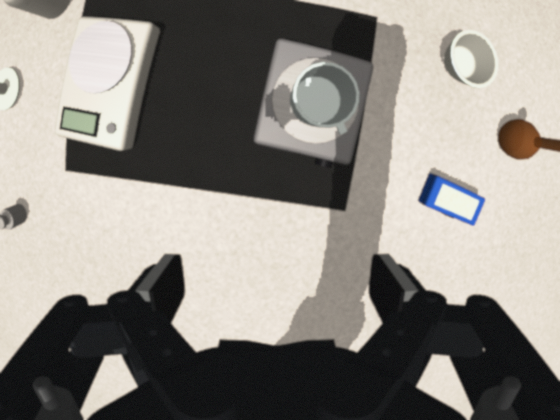

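The beaker stands on the plate, rim at about (325,95). I'll measure it for the cover.

```bash
sed -i '/^rect("mat"/,$d' meas.py; sed -i 's/^S=.*/import os\nS={k:(cv2.imread(f"w_{k}.png"),json.load(open(f"w_{k}.json"))) for k in"rmlbcdefg" if os.path.exists(f"w_{k}.json")}/' meas.py
cat >> meas.py <<'E'
def show(f,c=3):
    while len(tiles)%c: tiles.append(tiles[0]*0)
    t=np.vstack([np.hstack(tiles[i:i+c]) for i in range(0,len(tiles),c)]);cv2.imwrite(f,t[:600,:900] if c<3 else cv2.resize(t,None,fx=.85,fy=.85))
E
python3 - <<'E'
from meas import *
circ("rim",'b',(.5407,-.144),.133,.030,.07)
circ("plate",'b',(.5407,-.144),.053,.05,.09)
circ("pan",'b',(.611,.127),.049,.048,.09)
show("pics/b2.png")
E
```

```text
rim [ 0.5409 -0.1442] 0.0295 8.2
plate [ 0.541  -0.1449] 0.049 0.2
pan [0.6125 0.1255] 0.0475 7.2
```

View pics/b2.png

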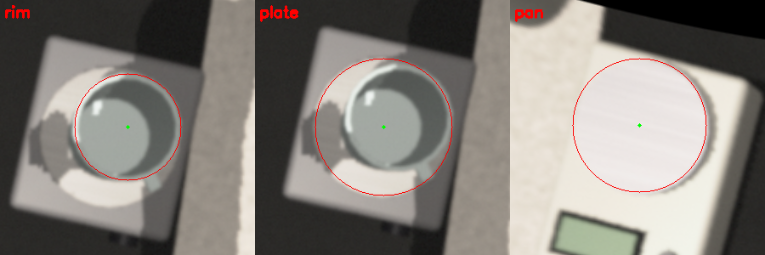

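```bash
python3 - <<'E'
from h import *
Y=-np.pi/2
pickplace((.606,.3455),Y,.034,(.5409,-.1442),Y,.053+.074,25,openw=.05,zt=.22,drop=.0015)
pickplace((.393,.3445),Y,.028,(.6125,.1262),Y,.049,50,openw=.07,rel=.06,zt=.2,drop=.001)
move_ptp([.45,.0,.32],down(Y));pause(.2);snap("",'c')
cv2.imwrite("pics/c.png",cv2.imread("w_c.png"))
from meas import *
E
python3 - <<'E'
from meas import *
circ("disc",'c',(.5407,-.144),.138,.036,.07)
circ("button",'c',(.6125,.1262),.106,.012,.04)
show("pics/c2.png")
im=cv2.imread("pics/c2.png");b=cv2.imread("pics/c.png");cv2.imwrite("pics/c3.png",np.vstack([cv2.copyMakeBorder(im,0,0,0,800-im.shape[1],0) if im.shape[1]<=800 else im[:,:800],cv2.copyMakeBorder(b[:330],0,0,0,240,0)]))
E
```

```text
gap 0.018733273773249452 force 24.64002549648285
gap up 0.01897794474559593 [ 0.01  0.28 -0.9 ]
ft down [-0.78 -0.34  0.35] [ 0.54098119 -0.14418619  0.16262469]
t 27.7667
gap 0.03487684796478683 force 50.040435791015625
gap up 0.03491380044813582 [-0.08  1.3  -2.26]
ft down [ 0.69 -0.38 -2.9 ] [0.61242083 0.12623024 0.07777293]
t 37.5417
disc [ 0.54   -0.1438] 0.035 5.4
button [0.5958 0.1063] 0.0135 17.2
```

View pics/c3.png

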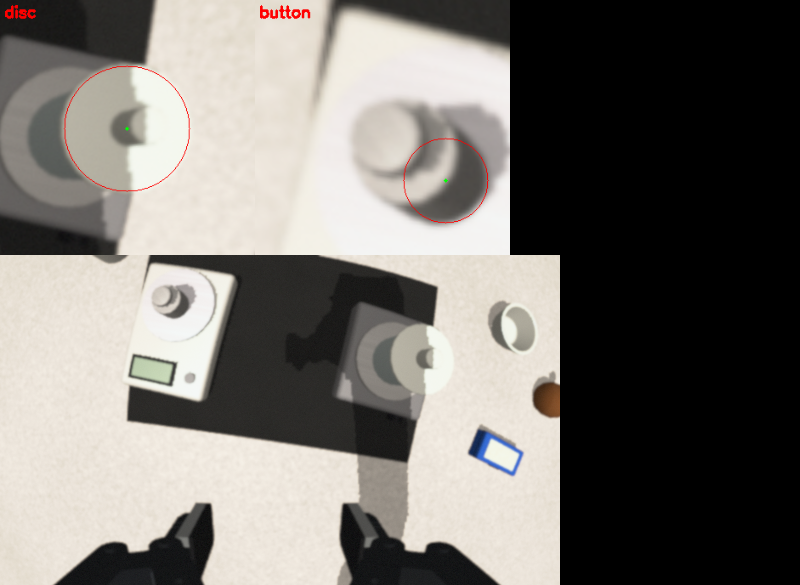

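The cover sits on the beaker (disc at (.540,-.144)) and the weight is on the pan (button at about (.6095,.1254)). Next the case, then the flask.

```bash
python3 - <<'E'
from h import *
d=np.radians
pickplace((.4182,-.351),d(-19.3),.023,(.4793,.0076),d(-8.7),.003,40,openw=.075,rel=.065,zt=.25)
pickplace((.5132,-.4572),d(-30),.112,(.5613,-.005),d(-8.7),.003,30,openw=.06,rel=.06,zt=.33,drop=.001)
move_ptp([.40,.0,.34],down(-np.pi/2));pause(.3);snap("",'d')
E
python3 - <<'E'
from meas import *
m=lambda o:(o[...,0].astype(int)-o[...,2]>50)
rect("case",'d',(.4793,.0076),.033,.09,m)
circ("top",'d',(.5613,-.005),.163,.0085,.04)
circ("bulb",'d',(.5613,-.005),.031,.031,.07)
circ("disc",'d',(.5407,-.144),.138,.036,.07)
circ("button",'d',(.6125,.1262),.106,.012,.04)
tiles.append(cv2.resize(S['d'][0][:420],(300,300)))
show("pics/d.png")
E
```

```text
gap 0.04430141318356239 force 43.144431710243225
gap up 0.04414412965604429 [-0.87 -0.92 -1.  ]
ft down [-0.73  0.66 -0.57] [0.47920624 0.00762112 0.02685594]
t 50.4667
gap 0.015346365369042618 force 29.3812801502645
gap up 0.015169659700010513 [-0.01 -0.26 -1.39]
ft down [ 0.16 -0.94 -0.86] [ 0.56134363 -0.00498631  0.11601937]
t 62.5833
case [0.4792 0.0076] [0.0463, 0.0958] long side angle deg 81.44
top [ 0.5612 -0.0051] 0.0075 0.6
bulb [0.5265 0.0186] 0.031 5.0
disc [ 0.54   -0.1438] 0.035 2.7
button [0.6014 0.1162] 0.0135 20.5
```

View pics/d.png

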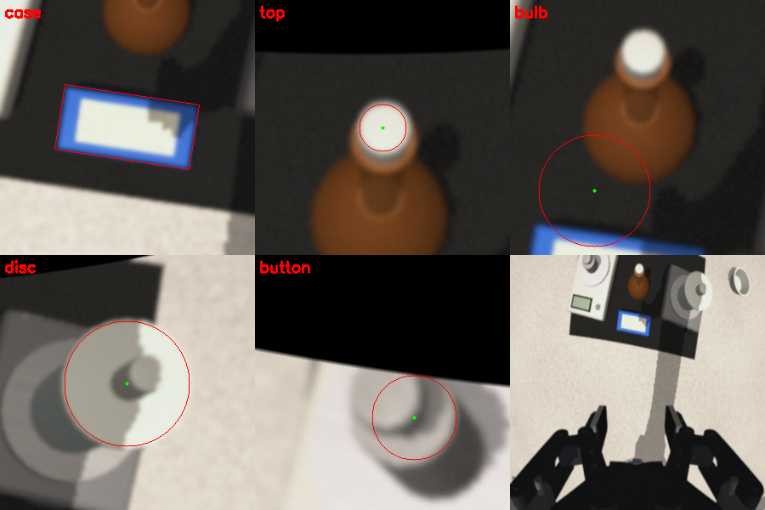

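The case is at (.479,.0076), long side at 81.4°, and the flask's stopper is at (.561,-.005) upright. The cover and weight are unchanged, so I'm handing in.

```bash
python3 -c "
from bench import *
print(sign_off())"
```

```text
the job is handed in; nothing more can be done
None
```

The job is handed in at about 65 s of the 133 s allowed. In the last pictures the covered beaker, weight, flask and case stood within a few millimetres of their targets, and the mortar and wash bottle were left alone; no verdict was returned.

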